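Set the bench tweezers to the scribed gap

ROBOT

A 6-joint arm with a two-finger parallel gripper is mounted at the origin on the work surface. World frame = base frame: x ahead of the robot, y to its left, z up, the work surface at z = 0. Lengths are in mm, angles in rad, forces in N, time in s.
With the tool pointing down it reaches from about 350 to 975 mm from the base axis. Payload 7.1 kg.
Tool frame: the origin (TCP) lies at the very end of the fingers, on their centre line; the grasp point (between the pads) lies 19 mm behind it; z points along the fingers, y is the direction in which the jaws open and shut (so a half turn about z gives the same grasp; the last joint's range is limited). The gripper opens to 88 mm and grips with 3 to 60 N. Pads are 20 mm wide; open, the fingers measure 115 mm over their backs; the gripper's body (75 mm by 178 mm) begins 61 mm behind the grasp point.
Start: joints at [-0.019, 0.423, 1.63, -0, 1.089, -0.019], TCP at [624.984, 0.026, 222.675] pointing down, gripper open.
Joint ranges: [-3, 3], [-0.9, 2.11], [0.09, 2.58], [-1.31, 4.45], [0.11, 2.69], [-2.54, 2.54]. Speed limits (rad/s): [2.39, 2.39, 3.01, 3.14, 3.14, 3.14].

INTERFACE

Orientations are given as a rotation vector (axis times angle).
In Python, from workcell import ctrl, imaging gives the robot as it stands. The module is installed in compiled form; this text tells all that it offers.
- The arm moves only by the shell command python3 -m pendant 'ROWS'. ROWS is JSON, a list of rows, each an object with "turn": the turn, a rotation vector about the world's x, y, z in rad, a list of three; "dp": the shift along the world's x, y, z in m, a list of three; "claw": the finger opening in m, from 0 to 0.0878. A call has 1 to 8 rows; each row is the pose to reach, as a shift and turn from the pose commanded when the call began; what a row does not reach only later rows make up. A row lasts 1/10 s, in which the tool goes at most 50 mm and 8.59 degrees, less where a joint would pass 70% of its speed; a pose out of reach is approached as far as the arm can. A call with a gripper value outside its range is refused whole. The fingers move at their own pace and stop on an object; the grip force is fixed at half the most. Time passes only in rows, so rows that repeat a pose let the fingers close. It gives the time, the measured TCP pose, the force and the opening at its end, in the units of the state.
- ctrl.get_obs(): the state, without advancing time (a new reading comes with each control period).
- imaging.get_image(name): name is "scene" or "side" or "wrist"; returns a dict with "pixels" (420x560x3 uint8, blue, green, red), "fov_y" (degrees; the focal length in pixels is half the picture's height over the tangent of half this angle, whatever the lens; pixels are square), "cx", "cy" (the principal point, pixels), "xyz" and "rotation" of the camera in the world. Camera axes: x right, y up, looking along -z (the intrinsics and any distortion apply to the point x, -y, -z); pixel columns grow to the right and rows downward; lengths in mm; the calibration is good to about 2 mm. The wrist camera is an equidistant fisheye: a pixel r from the principal point sees the ray r / f radians off the axis. A picture is of the moment at which its call begins. There is no depth.
- ctrl.close_job(): hands the job in, once; it reports no verdict.
The state is a dict: "t": time; "qpos": joint angles; "qvel": joint speeds; "joint_torque": joint torques, N m; "ee_pos": TCP position; "orientation": TCP orientation; "ft_force": force on the tool from outside, world axes, zero at the start; "moment": the same for the moment, N m; "width": finger opening in mm.
Only numpy, scipy, OpenCV 4.12 (cv2) and the standard library are available. Lean on these libraries where they do the work, as an engineer would, in place of code of your own. Each camera call takes 0.05 s, during which the arm holds its last target.

TASK

Take the square tube offcut out from between the leaves of the bench tweezers and leave it in the open tray. Then squeeze the tweezers by their two grip pads until the gap between the tips matches the spacing of the two lines scribed on the gauge block under the tips, never letting the tips close on each other, and finish while holding that gap steady, so that the stop can be set. Leave the other things on the bench where they lie.

Things in the scene. Friction and masses are not known exactly. Their poses are not given: they have to be found in the camera images.
- stand: Fixed stand of the bench tweezers: grey base plate 200 x 100 x 12 mm with a clamp block at its rear, 62 high (bolt head to 66). Origin on the plate's underside below the hinges; +x runs along the tweezers to the tips, z up. The two sprung steel leaves splay from the clamp towards +x.
- tip_centre (a point): Point on the stand midway between the two tips: stand x = 190 mm, 50 mm above the bench. The leaves (190 long, 3 thick, 22 high, the last 50 mm 12 high) stand on edge, centre line 50 mm and top edge 61 mm above the bench; free, their inner faces are 16 mm apart at the hinges, 38 at the grip pads, 48 at the tips.
- leaf_left (a joint): Turn of the left (+y) leaf about its upright hinge at stand x = 0, y = +8 mm, in rad: 0 when free (splayed 0.084 rad outwards), growing as it closes, at most 0.12. Spring 15 N m per rad: 0.9 N at the grip pad per mm of pad travel. Tip moves 190 mm per rad, pad 130 mm per rad.
- leaf_right (a joint): the same for the right (-y) leaf, hinge at y = -8 mm; also grows as it closes
- tip_left (a point): inner face of the left leaf's tip, at its mid height; the tip gap is the distance between tip_left and tip_right
- tip_right (a point): inner face of the right leaf's tip
- pad_left (a point): Left grip pad: upright half-round rib, radius 5 mm, 26 high, on the outside of the left leaf 130 mm from the hinge (60 mm back from the tip). Origin on the rib's axis at mid height (50 mm above the bench), on the leaf's outer face. Free, the pads measure 54 mm over their outsides; the tip gap shrinks 1.46 mm per mm squeezed there.
- pad_right (a point): right grip pad, mirror image of the left
- gauge_close: Fixed aluminium gauge block 55 (x) x 70 (y) x 38 mm high with two dark lines along x scribed on its top, 16 mm apart, centre to centre. Origin under its centre. Stands either under the tips or as a spare further out; only the block under the tips counts.
- gauge_wide: the same, with its two lines 30 mm apart
- tube_mid (a point): Centre of the loose steel square tube offcut, 28 x 28 mm, 130 long, 0.15 to 0.29 kg. It starts standing on end on the stand's plate between the leaves, level with the grip pads, sides about parallel to the stand's axes, and keeps the leaves from closing. Its z axis is its length; its upper 80 mm stand above the leaves: grip it there.
- tray: fixed open sheet-metal tray 160 (x) x 170 (y) x 35 high, walls 4 mm, floor 4 to 5 mm thick; origin under its centre. Empty; on the left or right of the tweezers, the shut case on the other side.
- case: fixed shut grey case, 150 x 170 x 50 high with a low handle to 60 mm; bystander
- mallet: bystander: hammer lying on the bench (mm)
- wrench: bystander: open-ended wrench lying on the bench (mm)
- flat_bar: bystander: flat steel bar offcut, 160 x 30 x 6, lying (mm)
- angle_piece: bystander: short piece of steel angle, 70 long, 30 x 30 (mm)
- punch: bystander: round steel punch, 12 across, about 110 long, lying (mm)
Mind the look-alikes: they are no part of the job. What is shaped like the stand but red or yellow is not meant. Leave any blue or pink look-alike of the gauge_close alone.

How it is judged (in metres and radians):
On the way:
1. the tube offcut lies or stands in the tray, let go (x of tube_mid in the frame of tray between -0.08 and 0.08 m and y of tube_mid in the frame of tray between -0.085 and 0.085 m and z of tube_mid in the frame of tray between 0.005 and 0.085 m and contact force between the fingers and tube below 0.05 N and linear speed of tube below 0.03 m/s), for 0.2 s.
At the end, for the whole second after the job is handed in: Through the last second the fingers press on both grip pads (over 1.5 N each), the tip gap is within 3 mm of the line spacing of the gauge block under the tips (16 or 30 mm) and steady (leaves under 0.05 rad/s), and the tube offcut is in the tray, not touched by the fingers (x of tube_mid in the frame of tray between -0.08 and 0.08 m and y of tube_mid in the frame of tray between -0.085 and 0.085 m and z of tube_mid in the frame of tray between 0.005 and 0.085 m and contact force between the fingers and tube below 0.05 N and ((horizontal distance between gauge_close and tip_centre below 0.06 m and distance between tip_left and tip_right between 0.013 and 0.019 m) or (horizontal distance between gauge_wide and tip_centre below 0.06 m and distance between tip_left and tip_right between 0.027 and 0.033 m)) and contact force between the fingers and leaf_left_c2 above 1.5 N and contact force between the fingers and leaf_right_c2 above 1.5 N and velocity of joint leaf_left between -0.05 and 0.05 rad/s and velocity of joint leaf_right between -0.05 and 0.05 rad/s); the arm keeps its last pose, push and grip.
It fails at once if the tips close on each other (gap under 3 mm) (distance between tip_left and tip_right below 0.003 m).
It fails at once if a bystander is shifted by more than 40 mm (distance of any of mallet, wrench, flat_bar, angle_piece, punch from where it was at the start of the episode above 0.04 m).
It also fails if it takes over 54 s, if anything falls off the work surface, if the arm or the gripper's body presses on something with over 40 N, if the wrist force passes 120 N, or if a joint passes its speed limit or range.

## Working session

There is one attempt and no reset: what is moved stays moved. The work goes in short steps, Python scripts to look and compute and a shell command to move; the robot and the scene stay as the last step left them, time stands still between calls to the robot, and variables do not carry over. Pictures are saved under pics/ and viewed, and the job is handed in when it is done.

```bash
mkdir -p pics; cat > h.py <<'E'
from workcell import ctrl, imaging
import numpy as np, cv2, sys
def cap(n,tag):
    d=imaging.get_image(n); cv2.imwrite(f'pics/{tag}.png',d['pixels']); np.save(f'pics/{tag}.npy',d,allow_pickle=True); return d
def load(tag): return np.load(f'pics/{tag}.npy',allow_pickle=True).item()
def ray(d,u,v):
    f=210/np.tan(np.radians(d['fov_y'])/2); x=(u-d['cx']); y=(v-d['cy'])
    if d.get('fish'):
        r=np.hypot(x,y); th=r/f; c=np.array([np.sin(th)*x/r,-np.sin(th)*y/r,-np.cos(th)])
    else: c=np.array([x/f,-y/f,-1])
    R=np.array(d['rotation'])
    if R.shape!=(3,3): R=cv2.Rodrigues(R.astype(float))[0]
    return np.array(d['xyz']),R@c
def plane(d,u,v,z):
    o,r=ray(d,u,v); return o+r*(z-o[2])/r[2]
def proj(d,p):
    R=np.array(d['rotation']); 
    if R.shape!=(3,3): R=cv2.Rodrigues(R.astype(float))[0]
    c=R.T@(np.array(p,float)-np.array(d['xyz'])); f=210/np.tan(np.radians(d['fov_y'])/2)
    if d.get('fish'):
        th=np.arctan2(np.hypot(c[0],c[1]),-c[2]); h=np.hypot(c[0],c[1]); return d['cx']+f*th*c[0]/h, d['cy']-f*th*c[1]/h
    return d['cx']+f*c[0]/-c[2], d['cy']-f*c[1]/-c[2]
E
python3 - <<'E'
from h import *
for n in ['scene','side','wrist']:
    d=cap(n,n+'0'); print(n,{k:v for k,v in d.items() if k!='pixels'})
E
```

```text
scene {'fov_y': 57.27466801814742, 'cx': 287.1141678249217, 'cy': 208.7621278209224, 'xyz': array([1070.40968592,  678.01061862,  704.40333787]), 'rotation': array([0.46332829, 1.04726569, 2.06432012])}
side {'fov_y': 52.907960191593084, 'cx': 279.79878328437206, 'cy': 215.01602160080083, 'xyz': array([ -66.33969273, -978.49561173,  727.02402206]), 'rotation': array([ 1.05205633, -0.23551748, -0.36174658])}
wrist {'fov_y': 65.70646984690485, 'cx': 277.3934797590982, 'cy': 210.4241573998977, 'xyz': array([624.40542103,  70.6657046 , 383.49618987]), 'rotation': array([-0.25758688,  0.00115646,  0.00143306])}
```

View pics/scene0.png

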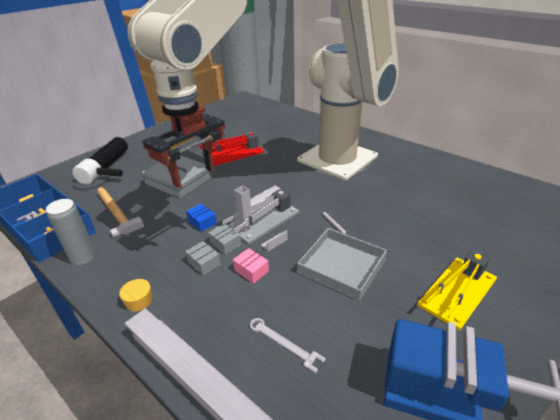

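View pics/side0.png

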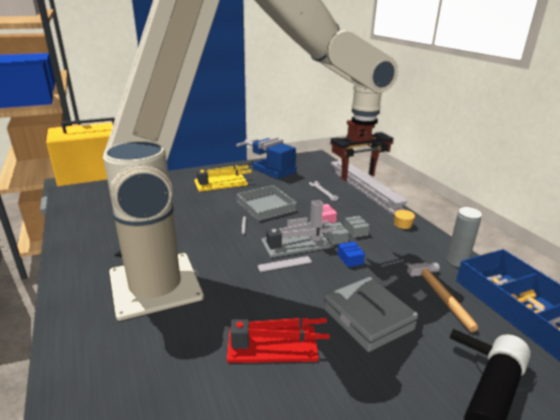

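View pics/wrist0.png

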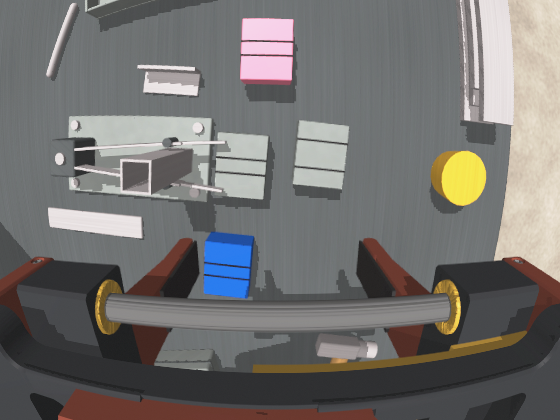

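The wrist view shows the grey stand at (140,155), with the tube at (140,175) between its leaves. The gauge under the tips is at (243,165) and the spare at (320,155). The pink (267,50) and blue (228,265) blocks are look-alikes, and so are the red and yellow stands in the other views. The tray is at the top left. I'll enlarge the stand and gauge.

```bash
python3 - <<'E'
from h import *
d=load('wrist0'); cv2.imwrite('pics/c1.png',cv2.resize(d['pixels'][100:220,40:360],None,fx=2.5,fy=2.5,interpolation=cv2.INTER_CUBIC))
d=load('scene0'); cv2.imwrite('pics/c2.png',cv2.resize(d['pixels'][170:300,180:400],None,fx=3.5,fy=3.5,interpolation=cv2.INTER_CUBIC))
E
```

```text
(no output)
```

View pics/c1.png

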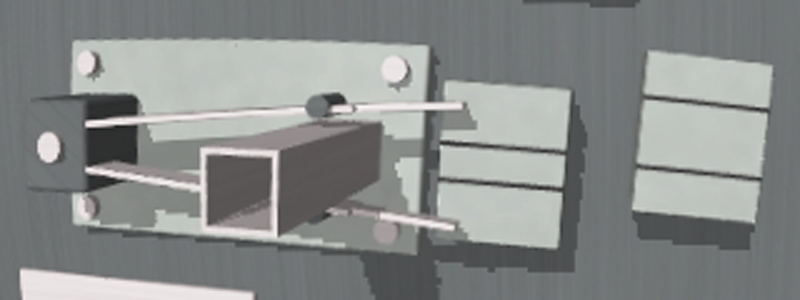

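View pics/c2.png

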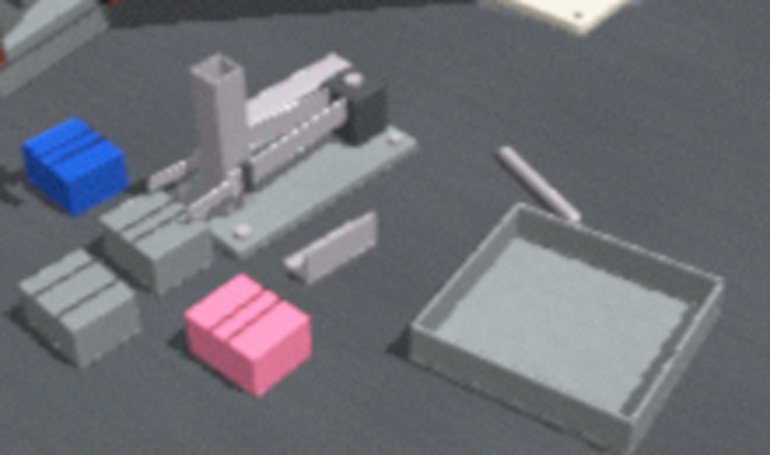

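```bash
python3 - <<'E'
from h import *
np.set_printoptions(precision=1,suppress=True)
d=load('wrist0'); d['fish']=1
def w(x,y,z): return plane(d,x/2.5+40-.3,y/2.5+100-.3,z)
for n,x,y,z in [('t1',202,150,142),('t2',278,150,142),('t3',276,235,142),('t4',204,228,142),('tipL',463,105,56),('tipR',457,227,56),('bolt',48,147,66),('p1',73,41,12),('p2',429,46,12),('p3',417,253,12),('p4',76,222,12),('g1',445,80,38),('g2',571,90,38),('g3',558,248,38),('g4',437,238,38),('la',440,143,38),('lb',565,152,38),('ma',438,180,38),('mb',563,188,38),('sa',645,98,38),('sb',638,168,38),('leafLhinge',88,124,61),('leafRhinge',88,169,61),('padL',320,100,63)]: print(n,w(x,y,z))
s=load('scene0')
def q(x,y,z): return plane(s,x/3.5+180-.3,y/3.5+170-.3,z)
print('tube scene'); 
for x,y in [(193,68),(222,52),(245,68),(213,80)]: print(q(x,y,142))
print('tray')
for x,y in [(522,205),(722,282),(632,430),(412,330)]: print(q(x,y,35))
E
```

```text
t1 [497.7  49.1 142. ]
t2 [525.1  47.9 142. ]
t3 [522.4  20.7 142. ]
t4 [496.1  23.4 142. ]
tipL [571.  56.  56.]
tipR [567.2   5.6  56. ]
bolt [372.4  48.4  66. ]
p1 [351.6  99.7  12. ]
p2 [548.4  81.8  12. ]
p3 [539.5 -15.6  12. ]
p4 [344.4   2.9  12. ]
g1 [560.4  66.2  38. ]
g2 [614.2  61.1  38. ]
g3 [608.3  -7.4  38. ]
g4 [554.9  -2.8  38. ]
la [557.7  39.   38. ]
lb [611.5  34.6  38. ]
ma [556.3  22.9  38. ]
mb [610.6  19.   38. ]
sa [645.4  57.8  38. ]
sb [642.7  27.8  38. ]
leafLhinge [394.1  57.1  61. ]
leafRhinge [392.   36.4  61. ]
padL [512.5  60.4  63. ]
tube scene
[520.2  19.9 142. ]
[490.9  21.3 142. ]
[495.7  50.7 142. ]
[522.   43.4 142. ]
tray
[388.6 235.3  35. ]
[369.7 397.7  35. ]
[529.6 420.5  35. ]
[548.5 254.5  35. ]
```

The gauge under the tips measures 16 mm between its lines (the spare is 30), so it is gauge_close and the target gap is 16 mm. By geometry that puts the pads at 32 mm over their outsides. The stand's yaw is about -0.092, with the tube at about (509,35) and the tray at (459,327). Next I'll check the tool axes.

```bash
python3 - <<'E'
from h import *
o=ctrl.get_obs(); print(o); print(cv2.Rodrigues(np.array(o['orientation']))[0].round(3))
E
```

```text
{'t': 0.15, 'qpos': array([-1.89505841e-02,  4.23664750e-01,  1.63047722e+00, -2.48348618e-05,
        1.08861300e+00, -1.90212818e-02]), 'qvel': array([-0.00047045, -0.00209075, -0.00184329, -0.00073157, -0.00034817,
       -0.00054873]), 'joint_torque': array([ 9.52650989e-04, -5.44981134e+01, -2.73919362e+01,  6.45430083e-02,
        2.04369903e-02, -3.19723256e-05]), 'ee_pos': array([6.24580588e+02, 5.77386664e-02, 2.22095249e+02]), 'orientation': array([-2.22076868e+00, -2.22095129e+00,  1.29081679e-03]), 'ft_force': array([ 0.44316275, -0.39435695, -0.21619021]), 'moment': array([-0.00326101,  0.01407565, -0.00373029]), 'width': 87.77441713715538}
[[-0.     1.    -0.001]
 [ 1.     0.     0.   ]
 [ 0.    -0.001 -1.   ]]
```

```bash
python3 -m pendant '[{"turn":[0,0,-0.14],"dp":[-0.02,0.005,0.01],"claw":0.0878},{"turn":[0,0,-0.28],"dp":[-0.04,0.01,0.01],"claw":0.0878},{"turn":[0,0,-0.42],"dp":[-0.06,0.015,0.01],"claw":0.0878},{"turn":[0,0,-0.56],"dp":[-0.08,0.02,0.01],"claw":0.0878},{"turn":[0,0,-0.7],"dp":[-0.1,0.03,0.01],"claw":0.0878},{"turn":[0,0,-0.84],"dp":[-0.115,0.0355,0.01],"claw":0.0878},{"turn":[0,0,-0.98],"dp":[-0.115,0.0355,0.01],"claw":0.0878},{"turn":[0,0,-1.12],"dp":[-0.115,0.0355,0.01],"claw":0.0878}]'
python3 -m pendant '[{"turn":[0,0,-0.14],"dp":[0,0,0],"claw":0.0878},{"turn":[0,0,-0.28],"dp":[0,0,0],"claw":0.0878},{"turn":[0,0,-0.42],"dp":[0,0,0],"claw":0.0878},{"turn":[0,0,-0.54],"dp":[0,0,0],"claw":0.0878},{"turn":[0,0,-0.54],"dp":[0,0,0],"claw":0.0878},{"turn":[0,0,-0.54],"dp":[0,0,0],"claw":0.0878},{"turn":[0,0,-0.54],"dp":[0,0,0],"claw":0.0878}]'
python3 - <<'E'
from h import *
d=cap('wrist','wrist1'); print(d['xyz'],ctrl.get_obs()['qpos'],ctrl.get_obs()['orientation'])
E
```

```text
t: 0.95
ee_pos: [509.4, 35.7, 232.7]
orientation: [-3.064, -0.694, 0.0]
ft_force: [-1.2, -0.4, -0.3]
width: 88.0
t: 1.65
ee_pos: [509.9, 35.5, 232.6]
orientation: [-3.139, 0.136, 0.0]
ft_force: [0.1, 0.0, 0.6]
width: 88.1
[578.57868012  30.93963343 394.10004036] [ 4.62687537e-02  2.43409101e-01  1.86961786e+00 -9.92014566e-06
  1.02867011e+00  1.70436805e+00] [ 3.13858257e+00 -1.37082832e-01 -1.62165985e-04]
```

View pics/wrist1.png

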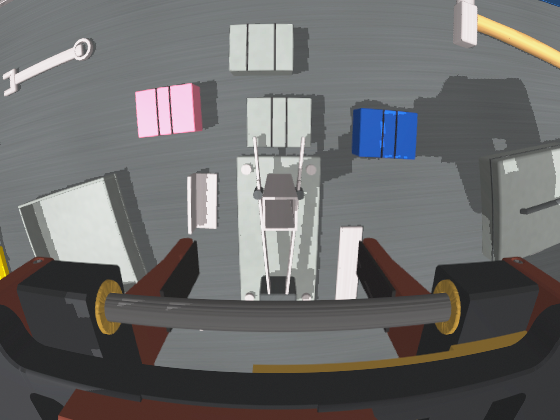

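The stand axis is vertical in the picture and the tube top (280,213) sits midway between the fingers, so the tool is aligned. Next I descend and grip.

```bash
python3 -m pendant '[{"turn":[0,0,0],"dp":[0,0,-0.03],"claw":0.0878},{"turn":[0,0,0],"dp":[0,0,-0.06],"claw":0.0878},{"turn":[0,0,0],"dp":[0,0,-0.09],"claw":0.0878},{"turn":[0,0,0],"dp":[0,0,-0.12],"claw":0.0878},{"turn":[0,0,0],"dp":[0,0,-0.14],"claw":0.0878},{"turn":[0,0,0],"dp":[0,0,-0.14],"claw":0.06},{"turn":[0,0,0],"dp":[0,0,-0.14],"claw":0.04},{"turn":[0,0,0],"dp":[0,0,-0.14],"claw":0.03}]'
python3 -m pendant '[{"turn":[0,0,0],"dp":[0,0,0],"claw":0.015},{"turn":[0,0,0],"dp":[0,0,0],"claw":0.015},{"turn":[0,0,0],"dp":[0,0,0],"claw":0.015},{"turn":[0,0,0],"dp":[0,0,0],"claw":0.015},{"turn":[0,0,0],"dp":[0,0,0],"claw":0.015}]'
```

```text
t: 2.5
ee_pos: [510.9, 35.6, 93.8]
orientation: [-3.138, 0.139, -0.003]
ft_force: [0.0, -0.3, 0.5]
width: 67.5
t: 3.0
ee_pos: [510.0, 35.5, 92.8]
orientation: [3.138, -0.14, 0.0]
ft_force: [1.1, -1.6, -1.6]
width: 28.0
```

Gripped at 28.0 mm. Next I lift.

```bash
python3 -m pendant '[{"turn":[0,0,0],"dp":[0,0,0.015],"claw":0.015},{"turn":[0,0,0],"dp":[0,0,0.03],"claw":0.015},{"turn":[0,0,0],"dp":[0,0,0.05],"claw":0.015},{"turn":[0,0,0],"dp":[0,0,0.07],"claw":0.015},{"turn":[0,0,0],"dp":[0,0,0.09],"claw":0.015},{"turn":[0,0,0],"dp":[0,0,0.09],"claw":0.015},{"turn":[0,0,0],"dp":[0,0,0.09],"claw":0.015}]'
python3 - <<'E'
from h import *
cap('scene','scene2')
E
```

```text
t: 3.7
ee_pos: [509.8, 35.5, 182.3]
orientation: [-3.138, 0.14, -0.0]
ft_force: [-0.1, 0.2, -2.2]
width: 28.0
```

View pics/scene2.png

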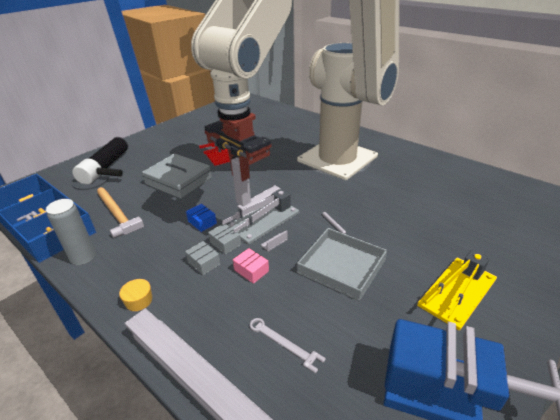

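The tube is lifted clear and upright at (242,190) in the scene view. Next I carry it to the tray centre.

```bash
python3 -m pendant '[{"turn":[0,0,0],"dp":[-0.004,0.02,0],"claw":0.015},{"turn":[0,0,0],"dp":[-0.011,0.06,0],"claw":0.015},{"turn":[0,0,0],"dp":[-0.018,0.1,0],"claw":0.015},{"turn":[0,0,0],"dp":[-0.025,0.14,0],"claw":0.015},{"turn":[0,0,0],"dp":[-0.032,0.18,0],"claw":0.015},{"turn":[0,0,0],"dp":[-0.039,0.22,0],"claw":0.015},{"turn":[0,0,0],"dp":[-0.046,0.26,0],"claw":0.015},{"turn":[0,0,0],"dp":[-0.05,0.285,0],"claw":0.015}]'
python3 -m pendant '[{"turn":[0,0,0],"dp":[0,0.006,0],"claw":0.015},{"turn":[0,0,0],"dp":[0,0.006,0],"claw":0.015},{"turn":[0,0,0],"dp":[0,0.006,-0.02],"claw":0.015},{"turn":[0,0,0],"dp":[0,0.006,-0.04],"claw":0.015},{"turn":[0,0,0],"dp":[0,0.006,-0.06],"claw":0.015},{"turn":[0,0,0],"dp":[0,0.006,-0.08],"claw":0.015},{"turn":[0,0,0],"dp":[0,0.006,-0.09],"claw":0.015},{"turn":[0,0,0],"dp":[0,0.006,-0.09],"claw":0.015}]'
python3 - <<'E'
from h import *
cap('scene','scene3'); d=cap('side','side3'); print(ctrl.get_obs()['qpos'])
s=load('scene3'); cv2.imwrite('pics/c3.png',np.hstack([cv2.resize(s['pixels'][180:310,250:420],None,fx=2.3,fy=2.3),cv2.resize(d['pixels'][120:250,200:370],None,fx=2.3,fy=2.3)]))
E
```

```text
t: 4.55
ee_pos: [458.6, 322.6, 181.0]
orientation: [3.138, -0.138, -0.003]
ft_force: [0.8, 0.0, -2.0]
width: 28.2
t: 5.35
ee_pos: [459.2, 324.7, 91.1]
orientation: [3.136, -0.142, -0.005]
ft_force: [-0.3, 0.1, -3.5]
width: 27.8
[ 5.95127679e-01  5.16877116e-01  1.84519249e+00 -1.23289941e-04
  7.79543591e-01  2.25595608e+00]
```

View pics/c3.png

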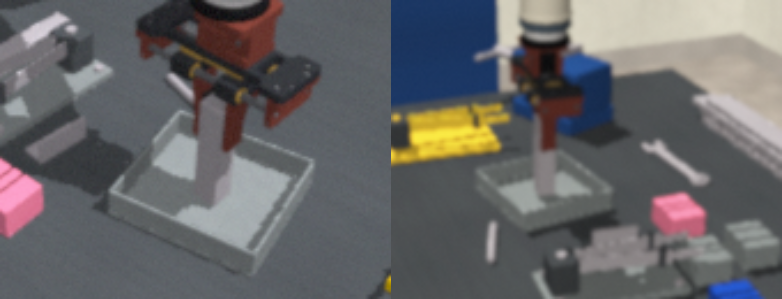

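The tube is upright over the tray floor, still about 7 mm up. I'll lower it to contact.

```bash
python3 -m pendant '[{"turn":[0,0,0],"dp":[0,0,-0.004],"claw":0.015},{"turn":[0,0,0],"dp":[0,0,-0.006],"claw":0.015},{"turn":[0,0,0],"dp":[0,0,-0.006],"claw":0.015}]'
python3 -m pendant '[{"turn":[0,0,0],"dp":[0,0,-0.001],"claw":0.015},{"turn":[0,0,0],"dp":[0,0,-0.001],"claw":0.015}]'
```

```text
t: 5.75
ee_pos: [460.0, 326.6, 86.9]
orientation: [-3.138, 0.14, -0.0]
ft_force: [-0.8, 0.5, -1.5]
width: 27.8
t: 5.95
ee_pos: [460.0, 326.6, 85.8]
orientation: [-3.138, 0.14, -0.0]
ft_force: [-0.5, 0.4, -2.4]
width: 27.5
```

```bash
python3 -m pendant '[{"turn":[0,0,0],"dp":[0,0,-0.001],"claw":0.015},{"turn":[0,0,0],"dp":[0,0,-0.001],"claw":0.015},{"turn":[0,0,0],"dp":[0,0,-0.001],"claw":0.015}]'
python3 -m pendant '[{"turn":[0,0,0],"dp":[0,0,-0.0005],"claw":0.015},{"turn":[0,0,0],"dp":[0,0,-0.0005],"claw":0.015}]'
```

```text
t: 6.25
ee_pos: [460.1, 326.6, 84.8]
orientation: [-3.138, 0.14, -0.0]
ft_force: [0.2, 0.1, -0.3]
width: 27.8
t: 6.45
ee_pos: [460.1, 326.7, 84.7]
orientation: [-3.138, 0.14, -0.0]
ft_force: [-0.7, -1.0, 4.9]
width: 28.3
```

The tube is on the floor (upward force). I'll open, with the jaws set wide, then rise.

```bash
python3 -m pendant '[{"turn":[0,0,0],"dp":[0,0,0],"claw":0.035},{"turn":[0,0,0],"dp":[0,0,0],"claw":0.05},{"turn":[0,0,0],"dp":[0,0,0],"claw":0.0878},{"turn":[0,0,0],"dp":[0,0,0],"claw":0.0878},{"turn":[0,0,0],"dp":[0,0,0],"claw":0.0878},{"turn":[0,0,0],"dp":[0,0,0],"claw":0.0878}]'
python3 -m pendant '[{"turn":[0,0,0],"dp":[0,0,0.03],"claw":0.0878},{"turn":[0,0,0],"dp":[0,0,0.07],"claw":0.0878},{"turn":[0,0,0],"dp":[0,0,0.11],"claw":0.0878},{"turn":[0,0,0],"dp":[0,0,0.13],"claw":0.0878},{"turn":[0,0,0],"dp":[0,0,0.13],"claw":0.0878}]'
python3 - <<'E'
from h import *
s=cap('scene','scene4'); d=cap('wrist','wrist4'); cv2.imwrite('pics/c4.png',np.hstack([cv2.resize(s['pixels'][180:310,250:420],None,fx=2.3,fy=2.3),cv2.resize(d['pixels'][:,:],None,fx=.71,fy=.712)]))
E
```

```text
t: 7.05
ee_pos: [460.0, 326.5, 84.1]
orientation: [3.138, -0.14, -0.0]
ft_force: [0.2, 0.2, 0.7]
width: 71.4
t: 7.55
ee_pos: [461.7, 327.7, 217.5]
orientation: [-3.135, 0.14, -0.008]
ft_force: [0.0, 0.0, -0.7]
width: 87.5
```

View pics/c4.png

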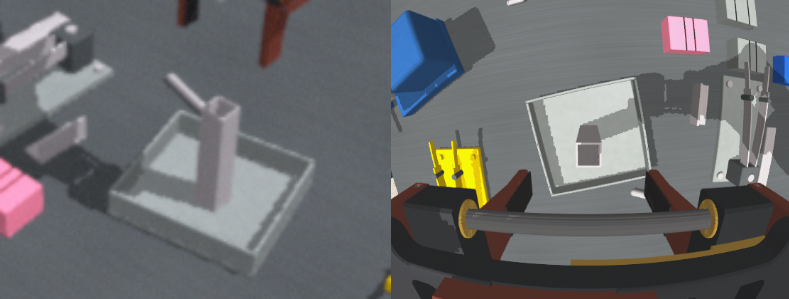

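The tube stands free in the tray, at (590,153) in the right half. Next I go back over the grip pads.

```bash
python3 -m pendant '[{"turn":[0,0,0],"dp":[0.006,-0.04,0],"claw":0.0878},{"turn":[0,0,0],"dp":[0.013,-0.08,0],"claw":0.0878},{"turn":[0,0,0],"dp":[0.02,-0.12,0],"claw":0.0878},{"turn":[0,0,0],"dp":[0.027,-0.16,0],"claw":0.0878},{"turn":[0,0,0],"dp":[0.034,-0.2,0],"claw":0.0878},{"turn":[0,0,0],"dp":[0.041,-0.24,0],"claw":0.0878},{"turn":[0,0,0],"dp":[0.048,-0.28,0],"claw":0.0878},{"turn":[0,0,0],"dp":[0.049,-0.29,0],"claw":0.0878}]'
python3 -m pendant '[{"turn":[0,0,0],"dp":[0,0,0],"claw":0.0878},{"turn":[0,0,0],"dp":[0,0,0],"claw":0.0878},{"turn":[0,0,0],"dp":[0,0,0],"claw":0.0878}]'
python3 - <<'E'
from h import *
d=cap('wrist','wrist5'); cv2.imwrite('pics/c5.png',cv2.resize(d['pixels'][60:310,190:370],None,fx=3,fy=3)[:600])
cv2.imwrite('pics/c5.png',cv2.resize(d['pixels'][60:310,180:380],None,fx=2.4,fy=2.4,interpolation=cv2.INTER_CUBIC))
E
```

```text
t: 8.45
ee_pos: [508.2, 33.5, 212.2]
orientation: [3.137, -0.145, -0.005]
ft_force: [-0.1, 0.3, 0.5]
width: 87.9
t: 8.75
ee_pos: [508.5, 37.8, 213.6]
orientation: [-3.138, 0.138, 0.002]
ft_force: [0.8, -0.2, -0.1]
width: 87.8
```

View pics/c5.png

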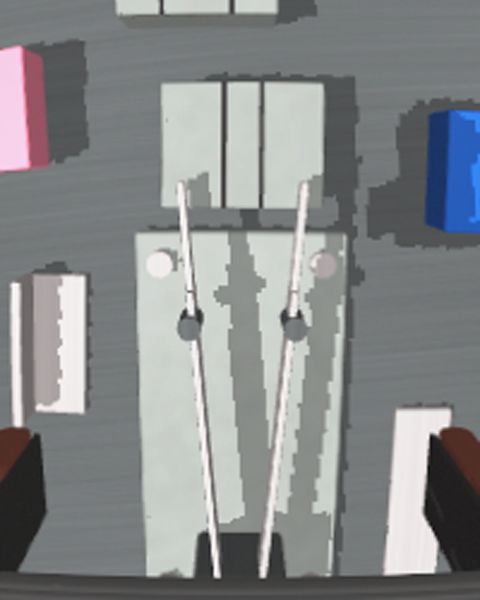

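```bash
python3 - <<'E'
from h import *
np.set_printoptions(precision=1,suppress=True)
d=load('wrist5'); d['fish']=1
def w(x,y,z): return plane(d,x/2.4+180-.3,y/2.4+60-.3,z)
for n,x,y,z in [('padL',189,328,63),('padR',294,328,63),('tipL',181,183,56),('tipR',305,183,56),('l1',223,84,38),('l2',261,84,38)]: print(n,w(x,y,z))
p=(w(189,328,63)+w(294,328,63))/2; print(p, ctrl.get_obs()['ee_pos'])
E
```

```text
padL [511.1  57.4  63. ]
padR [507.4  14.5  63. ]
tipL [570.1  55.4  56. ]
tipR [565.8   5.2  56. ]
l1 [610.7  34.9  38. ]
l2 [609.4  18.8  38. ]
[509.3  35.9  63. ] [508.6  37.8 213.8]
```

```bash
python3 -m pendant '[{"turn":[0,0,0],"dp":[0.001,-0.002,-0.04],"claw":0.0878},{"turn":[0,0,0],"dp":[0.001,-0.002,-0.08],"claw":0.0878},{"turn":[0,0,0],"dp":[0.001,-0.002,-0.11],"claw":0.0878},{"turn":[0,0,0],"dp":[0.001,-0.002,-0.13],"claw":0.0878},{"turn":[0,0,0],"dp":[0.001,-0.002,-0.15],"claw":0.08},{"turn":[0,0,0],"dp":[0.001,-0.002,-0.165],"claw":0.08},{"turn":[0,0,0],"dp":[0.001,-0.002,-0.181],"claw":0.08},{"turn":[0,0,0],"dp":[0.001,-0.002,-0.181],"claw":0.08}]'
python3 -m pendant '[{"turn":[0,0,0],"dp":[0,0,0],"claw":0.07},{"turn":[0,0,0],"dp":[0,0,0],"claw":0.062},{"turn":[0,0,0],"dp":[0,0,0],"claw":0.058},{"turn":[0,0,0],"dp":[0,0,0],"claw":0.058},{"turn":[0,0,0],"dp":[0,0,0],"claw":0.058},{"turn":[0,0,0],"dp":[0,0,0],"claw":0.058}]'
python3 - <<'E'
from h import *
d=cap('wrist','wrist6'); cv2.imwrite('pics/c6.png',cv2.resize(d['pixels'][0:300,130:430],None,fx=2,fy=2,interpolation=cv2.INTER_CUBIC))
E
```

```text
t: 9.6
ee_pos: [508.6, 35.5, 31.5]
orientation: [3.138, -0.137, -0.005]
ft_force: [0.3, 0.0, 0.6]
width: 80.2
t: 10.2
ee_pos: [510.1, 34.5, 33.4]
orientation: [-3.138, 0.14, -0.001]
ft_force: [-0.4, 1.5, -0.7]
width: 57.6
```

View pics/c6.png

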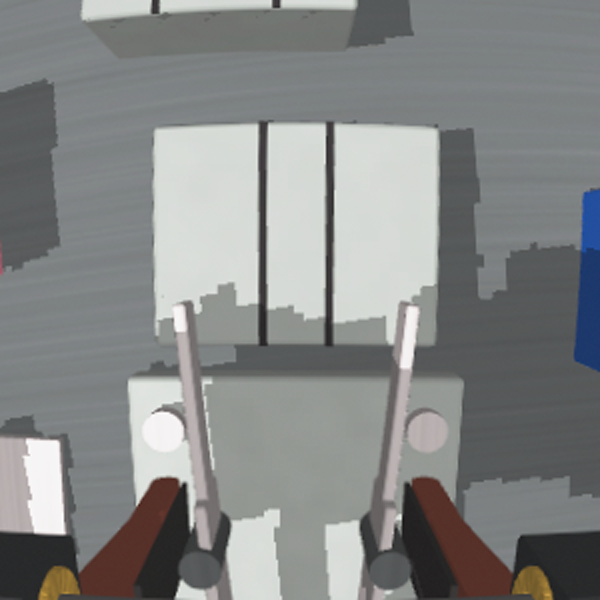

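The fingers straddle both ribs at (203,565) and (386,565), and the tips are at (182,315) and (410,315). Next I squeeze in stages.

```bash
python3 -m pendant '[{"turn":[0,0,0],"dp":[0,0,0],"claw":0.054},{"turn":[0,0,0],"dp":[0,0,0],"claw":0.05},{"turn":[0,0,0],"dp":[0,0,0],"claw":0.047},{"turn":[0,0,0],"dp":[0,0,0],"claw":0.044},{"turn":[0,0,0],"dp":[0,0,0],"claw":0.041},{"turn":[0,0,0],"dp":[0,0,0],"claw":0.038},{"turn":[0,0,0],"dp":[0,0,0],"claw":0.038},{"turn":[0,0,0],"dp":[0,0,0],"claw":0.038}]'
python3 - <<'E'
from h import *
d=cap('wrist','wrist7'); cv2.imwrite('pics/c7.png',cv2.resize(d['pixels'][0:300,130:430],None,fx=2,fy=2,interpolation=cv2.INTER_CUBIC));print(ctrl.get_obs()['width'])
E
```

```text
t: 11.05
ee_pos: [510.8, 34.5, 33.3]
orientation: [-3.138, 0.14, -0.002]
ft_force: [4.9, -0.7, -3.5]
width: 38.5
37.89075784282219
```

View pics/c7.png

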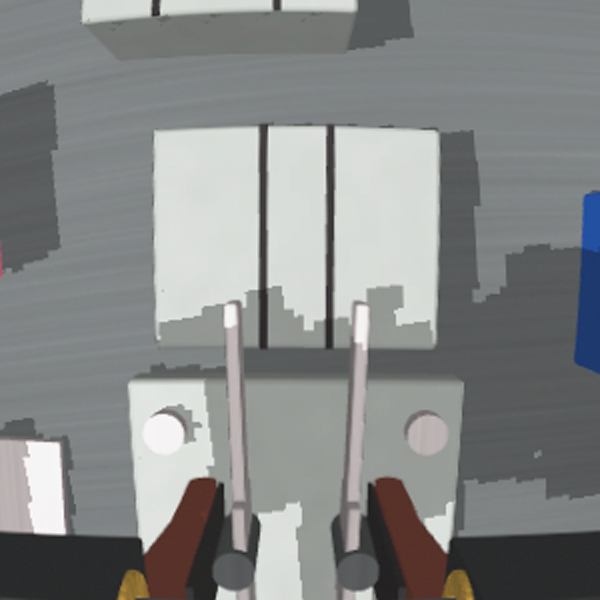

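```bash
python3 -m pendant '[{"turn":[0,0,0],"dp":[0,0,0],"claw":0.036},{"turn":[0,0,0],"dp":[0,0,0],"claw":0.034},{"turn":[0,0,0],"dp":[0,0,0],"claw":0.033},{"turn":[0,0,0],"dp":[0,0,0],"claw":0.032},{"turn":[0,0,0],"dp":[0,0,0],"claw":0.032},{"turn":[0,0,0],"dp":[0,0,0],"claw":0.032},{"turn":[0,0,0],"dp":[0,0,0],"claw":0.032},{"turn":[0,0,0],"dp":[0,0,0],"claw":0.032}]'
python3 - <<'E'
from h import *
d=cap('wrist','wrist8'); cv2.imwrite('pics/c8.png',cv2.resize(d['pixels'][130:240,220:330],None,fx=5.4,fy=5.4,interpolation=cv2.INTER_CUBIC));print(ctrl.get_obs()['width'],ctrl.get_obs()['ft_force'])
s=cap('scene','scene8')
E
```

```text
t: 11.9
ee_pos: [511.0, 34.5, 33.3]
orientation: [-3.138, 0.14, -0.003]
ft_force: [6.0, -0.1, -4.9]
width: 32.4
32.24310199461503 [ 5.40307848 -0.35970893 -3.53620748]
```

View pics/c8.png

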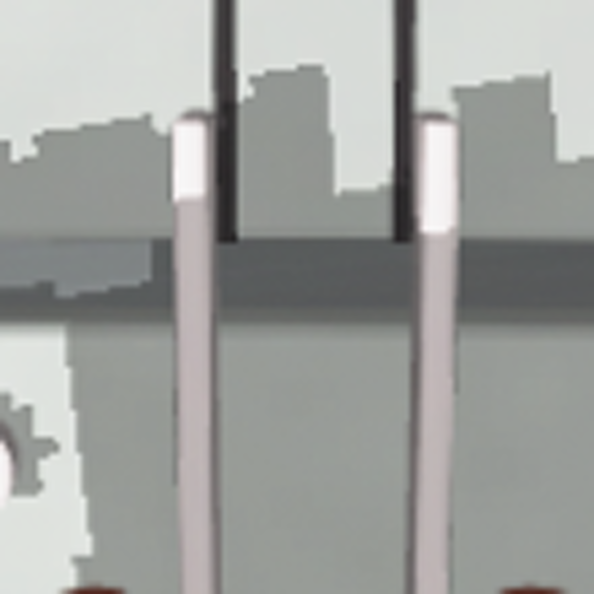

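View pics/scene8.png

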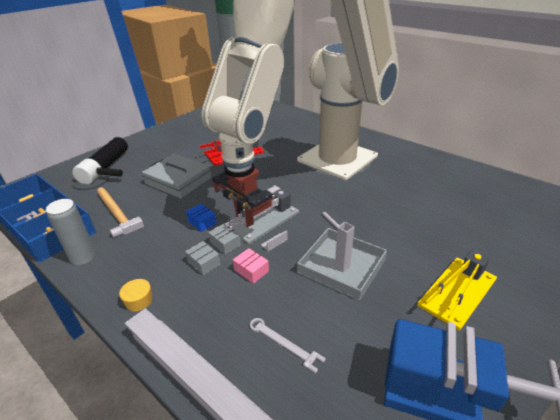

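```bash
python3 - <<'E'
from h import *
d=load('wrist8'); d['fish']=1
w=lambda x,y,z: plane(d,x/5.4+220-.4,y/5.4+130-.4,z)
for n,a,b,y,z in [('inner',207,418,135,56),('ctr',190,437,135,56),('outer',173,457,135,56),('lines',226,404,200,38)]:
    print(n,np.linalg.norm(w(a,y,z)-w(b,y,z)).round(1), w((a+b)/2,y,z).round(1))
print(d['xyz'])
E
```

```text
inner 16.7 [567.8  30.7  56. ]
ctr 19.5 [567.8  30.6  56. ]
outer 22.5 [567.8  30.5  56. ]
lines 16.0 [560.4  31.1  38. ]
[579.33387253  29.75976171 194.9265674 ]
```

The gap measures 16.5–16.7 mm (line spacing reads 16.0), and the tube still stands in the tray. I'll hold briefly to confirm it's steady.

```bash
python3 -m pendant '[{"turn":[0,0,0],"dp":[0,0,0],"claw":0.0318},{"turn":[0,0,0],"dp":[0,0,0],"claw":0.0318},{"turn":[0,0,0],"dp":[0,0,0],"claw":0.0318},{"turn":[0,0,0],"dp":[0,0,0],"claw":0.0318},{"turn":[0,0,0],"dp":[0,0,0],"claw":0.0318},{"turn":[0,0,0],"dp":[0,0,0],"claw":0.0318}]'
python3 - <<'E'
from h import *
d=cap('wrist','wrist9'); cv2.imwrite('pics/c9.png',cv2.resize(d['pixels'][130:240,220:330],None,fx=5.4,fy=5.4,interpolation=cv2.INTER_CUBIC));print(ctrl.get_obs()['width'],ctrl.get_obs()['qvel'])
E
```

```text
t: 12.6
ee_pos: [511.0, 34.5, 33.3]
orientation: [-3.138, 0.14, -0.003]
ft_force: [6.1, -1.1, -4.7]
width: 32.0
31.938334138595952 [-0.00066361 -0.00043249  0.00162773 -0.00128443  0.00022256  0.00097724]
```

View pics/c9.png

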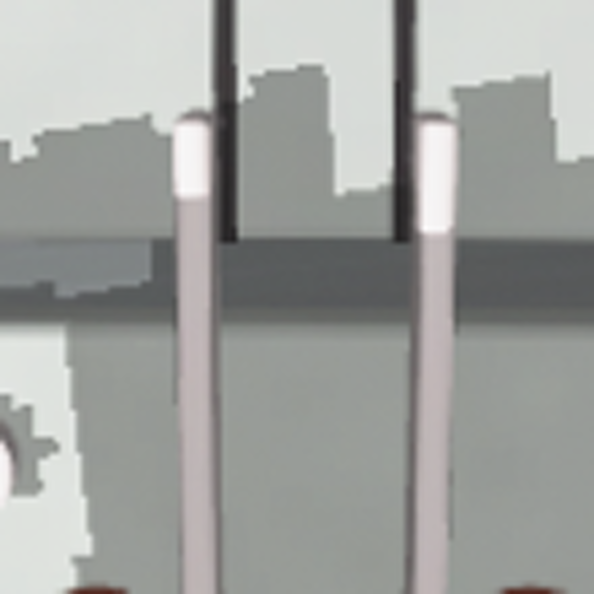

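The tips barely moved, at (192,140) and (436,140), and the gap is steady at about 16.3 mm. I'm handing in.

```bash
python3 -c "
from workcell import ctrl
print(ctrl.close_job())"
```

```text
the job is handed in; nothing more can be done
None
```

The tube offcut is standing free in the tray, and I handed the job in while holding the tweezers at a gap of about 16 mm. No verdict came back.

- **Target gap:** the lines on the block under the tips measured 16.0 mm apart, so that block is gauge_close.
- **Tip gap:** it measured 16.5–16.7 mm in the wrist picture at 32.2 mm finger opening. I then trimmed to 31.9 mm, which is about 16 mm by geometry. I did not re-measure that last picture; the tips barely moved between the two.
- **Steadiness:** finger opening and arm were still over the last 0.7 s, and the job finished at about 12.7 s of the 54 s allowed.
- **Pad force:** not measured. From the spring figure given it should be about 10 N on each pad. The wrist showed a steady side load of about 6 N along x and 5 N along z that I did not trace, well under the limit.
- **Bystanders:** none moved visibly in the last scene picture, but I did not measure them.

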